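# Fold up the delivery carton and hang the instrument pot

### The job

Get the delivery carton ready for packing: lift the white instrument pot off its floor and hang it by its wire handle in the dip of the hook on the stand, keeping the pot upright, and fold up the three loose walls of the carton until each stands straight up like the back wall. Leave the tin, the bur block and the green bin where they are.

Things in the scene. Friction and masses are not known exactly. Their poses are not given: they have to be found in the camera images.
- carton: Brown cardboard carton fixed to the mat. Origin: centre of the floor's underside, z up. Floor 110 mm (x) by 150 mm (y), 4 mm thick. Back wall fixed upright on +x (away from robot). Three walls, 70 mm high and 4 mm thick, are hinged to the floor at z = 4 mm: left (line y = +75 mm), right (y = -75 mm), near (x = -55 mm); light hinge friction keeps them at any angle (0.5 N at the free edge)
- left_wall (a joint): Fold angle of the left (+y) wall, 106 mm long along the hinge: 0 lies flat outwards, pi/2 stands straight up, more leans inwards over the floor (stop at 2.3)
- right_wall (a joint): Fold angle of the right (-y) wall, 106 mm long, same meaning
- near_wall (a joint): Fold angle of the near (-x, robot's side) wall, 146 mm long, same meaning
- left_edge (a point): Middle of the left wall's free edge, on its outer (under) face, 70 mm from the hinge line
- right_edge (a point): Middle of the right wall's free edge, likewise
- near_edge (a point): Middle of the near wall's free edge, likewise
- pot: White open pot of instruments, about 0.16 kg, first on the carton's floor. Origin: centre of underside, z up. Cup 58 mm high, rim 68 mm across; instruments to 75 mm. A 7 mm steel wire handle arches in its y-z plane: uprights at y = +-35 mm to z = 110 mm, sloping in to a straight 36 mm bar along y, axis z = 130 mm. On the bar a grey grip block, 18 mm (x) by 36 mm (y), z = 132.5 to 160.5 mm
- pot_bail (a point): Middle of the handle's straight bar (its axis), 130 mm above the pot's underside; the hook goes below it
- hook_stand: Steel hook stand, fixed. Origin: centre of its base (76 mm disc, 12 mm high). A 16 mm post there rises to 234 mm; an 8 mm thick arm runs from it along the stand's -x at z = 226 mm, dips to a seat 62 to 78 mm out (arm axis z = 212 mm) and turns up to a tip 96 mm out, top z = 247 mm. The handle's bar lies across it, along the stand's y
- hook_seat (a point): Where the axis of the handle's bar comes to lie when hung: stand's x = -70 mm, y = 0, z = 219.5 mm
- tin: Closed aluminium tin, 51 mm across, 42 mm high, beside one of the carton's side walls. Origin: centre of its underside
- bur_block: Green block with dental burs, 45 x 45 mm, 39 mm high over the burs, beside the other side wall. Origin: centre of its underside
- bin: Open green plastic bin, 90 mm (x) by 70 mm (y), 45 mm high. Origin: centre of its underside
There are look-alikes about, which are no part of the job. Several things look just like the hook_stand: the one meant starts farthest from the robot's base. Of the things shaped like the pot, the white one is meant.

How it is judged:
By the outcome, as a careful person would: the job done as asked, in the order asked, and still so for the second after the job is handed in, with the robot touching nothing.
It also fails if it takes over 69 s, if anything falls off the work surface, if the arm or the gripper's body presses on something with over 40 N, if the wrist force passes 120 N, or if a joint passes its speed limit or range.

### The arm

A 6-joint arm with a two-finger parallel gripper is mounted at the origin on the work surface. World frame = base frame: x ahead of the robot, y to its left, z up, the work surface at z = 0. Lengths are in m, angles in rad, forces in N, time in s.
With the tool pointing down it reaches from about 0.325 to 0.85 m from the base axis. Payload 15.5 kg.
Tool frame: the origin (TCP) lies midway between the tips of the shut fingers; the grasp point (between the pads) lies 19 mm behind it; z points along the fingers, y is the line along which they close (so a half turn about z gives the same grasp; the last joint's range is limited). The gripper opens to 91 mm and grips with 3 to 60 N. Pads are 32 mm wide; open, the fingers measure 118 mm over their backs; the gripper's body (76 mm by 178 mm) begins 60 mm behind the grasp point.
Start: joints at [-1.373, 0.494, 1.345, -0, 1.302, -0.096], TCP at [0.18, -0.598, 0.214] pointing down, gripper open.
Joint ranges: [-2.91, 2.91], [-0.82, 2.16], [0.22, 2.67], [-1.22, 4.37], [0.12, 2.79], [-3.08, 3.08]. Speed limits (rad/s): [1.89, 1.89, 2.57, 3.01, 3.01, 3.01].

### API

Orientations are given as a unit quaternion [w, x, y, z].
In Python, from rig import r gives the robot as it stands.
- The arm moves only by the shell command python3 -m creep 'ROWS' [OPENING] [FORCE]. ROWS is JSON, a list of rows, each a list of 2 entries, a list of its own where there are three numbers: the shift along the tool's x, y, z each as a share of 0.03 m, from -1 to 1, then the turn about the tool's z as a share of 0.1 rad, from -1 to 1. In form: [[[tx, ty, tz], yaw], ...]. A call has 1 to 10 rows; each row shifts and turns the commanded pose from where the row before left it, along the tool's axes as they then stand; what a row does not reach is not made up. A row lasts 1/10 s, in which the tool goes at most 50 mm and 8.59 degrees, less where a joint would pass 70% of its speed; a pose out of reach is approached as far as the arm can. A call with a number of a shift or a turn outside -1 to 1 is refused whole. A call with a gripper value outside its range is refused whole. OPENING is the finger opening in mm, from 0 to 91.2, set as the call begins (- or left out, the last holds). The fingers move at their own pace and stop on an object; FORCE is the grip in N (left out, the last holds). Time passes only in rows, so rows that do not move let the fingers close. It gives the time, the measured TCP pose, the force, the opening and the grip force at its end, in the units of the state.
- r.sense(): the state, without advancing time (a new reading comes with each control period).
- r.grab_frame(name): name is "scene" or "top" or "wrist"; returns a dict with "img" (400x640x3 uint8, red, green, blue), "fx", "fy", "cx", "cy" (pixels), "view" (4x4, takes a point from world to camera coordinates). Camera axes: x right, y down, z forward; pixel columns grow to the right and rows downward; lengths in m; the calibration is good to about 2 mm. A picture is of the moment at which its call begins. There is no depth.
- r.close_job(): hands the job in; it is judged then, once.
The state is a dict: "time": time; "joint_pos": joint angles; "dq": joint speeds; "joint_efforts": joint torques, N m; "ee_pos": TCP position; "eef_rot": TCP orientation; "force": force on the tool from outside, world axes, zero at the start; "wrist_torque": the same for the moment, N m; "width": finger opening in m; "grip_force": force on a finger pad.
Only numpy, scipy, OpenCV 4.12 (cv2) and the standard library are available. Lean on these libraries where they do the work, as an engineer would, in place of code of your own. Each camera call takes 0.05 s, during which the arm holds its last target. There are 200 camera calls.

## Working session

There is one attempt and no reset: what is moved stays moved. The work goes in short steps, Python scripts to look and compute and a shell command to move; the robot and the scene stay as the last step left them, time stands still between calls to the robot, and variables do not carry over. Pictures are saved under pics/ and viewed, at most 10 in all, crops included, and the job is handed in when it is done.

```bash
mkdir -p pics; ls; python3 - <<'E'
from rig import r
import cv2,numpy as np,pickle
s=r.sense();print({k:np.round(v,3).tolist() for k,v in s.items()})
F={}
for n in("scene","top"):
    f=r.grab_frame(n);F[n]=f
    cv2.imwrite(f"pics/{n}0.png",f["img"][:,:,::-1]);print(n,f["fx"],f["cx"],f["cy"],np.round(f["view"],4).tolist())
pickle.dump(F,open("f0.pkl","wb"))
E
```

```text
pics
{'time': 0.0, 'joint_pos': [-1.373, 0.494, 1.346, 0.0, 1.302, -0.095], 'dq': [-0.002, -0.003, 0.001, 0.0, 0.0, 0.002], 'joint_efforts': [0.002, -87.88, -38.185, 0.071, 0.053, 0.0], 'ee_pos': [0.18, -0.598, 0.213], 'eef_rot': [-0.001, 0.989, 0.146, -0.0], 'force': [0.536, 0.505, 0.58], 'wrist_torque': [-0.03, -0.013, 0.022], 'grip_force': 0.0, 'width': 0.091}
scene 382.8803794565556 323.59946989074 204.2873451301913 [[0.1194, 0.9927, 0.0176, -0.0409], [0.725, -0.0751, -0.6847, -0.2457], [-0.6783, 0.0946, -0.7287, 1.3702], [0.0, 0.0, 0.0, 1.0]]
top 478.2867628781806 321.8771323883906 204.2267803313354 [[0.0101, -0.9996, -0.0256, 0.0153], [-0.9983, -0.0086, -0.0582, 0.4775], [0.0579, 0.0261, -0.998, 1.5345], [0.0, 0.0, 0.0, 1.0]]
```

View pics/scene0.png

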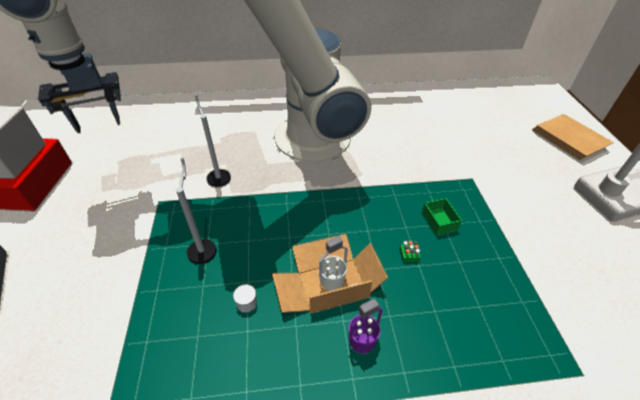

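View pics/top0.png

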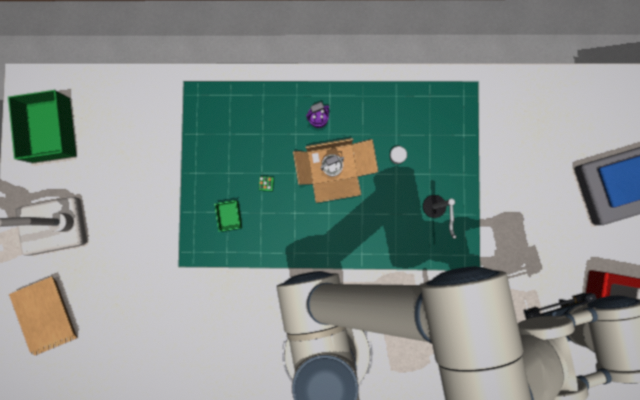

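The scene view shows the pot in the carton at (333,270), purple decoy at (365,333), tin (245,299), and the far hook stand with its base at (202,251), with the near decoy at (219,178). In the top view the carton is at (335,168), the stand base at (434,206) and the hook arm toward (452,235).

```bash
cat > h.py <<'E'
import numpy as np,cv2,pickle
def ray(f,u,v):
    V=f["view"];R=V[:3,:3];c=-R.T@V[:3,3]
    d=R.T@np.array([(u-f["cx"])/f["fx"],(v-f["cy"])/f["fy"],1]);return c,d
def onz(f,u,v,z):
    c,d=ray(f,u,v);return c+d*(z-c[2])/d[2]
def tri(f1,p1,f2,p2):
    (a,d),(b,e)=ray(f1,*p1),ray(f2,*p2)
    t=np.linalg.lstsq(np.c_[d,-e],b-a,rcond=None)[0]
    p,q=a+d*t[0],b+e*t[1];return (p+q)/2,np.linalg.norm(p-q)
def proj(f,p):
    q=f["view"][:3,:3]@np.asarray(p)+f["view"][:3,3];return np.array([f["fx"]*q[0]/q[2]+f["cx"],f["fy"]*q[1]/q[2]+f["cy"]])
E
python3 - <<'E'
from h import *
F=pickle.load(open("f0.pkl","rb"));s,t=F["scene"],F["top"]
def crop(f,x0,y0,w,h,k):return cv2.resize(f["img"][y0:y0+h,x0:x0+w],None,fx=k,fy=k,interpolation=cv2.INTER_CUBIC)[:,:,::-1]
a=crop(s,170,150,220,160,3.6);cv2.imwrite("pics/sc.png",a)
cv2.imwrite("pics/tc.png",crop(t,285,125,190,125,4.2))
print(onz(s,202,251,.012),onz(t,434,206,.012),"tin",onz(t,399,155,.042),"bur",onz(t,266,184,.03))
E
```

```text
[ 0.48379817 -0.33753878  0.012     ] [ 0.47488939 -0.34156246  0.012     ] tin [ 0.63492628 -0.22504969  0.042     ] bur [0.54016242 0.20014611 0.03      ]
```

View pics/sc.png

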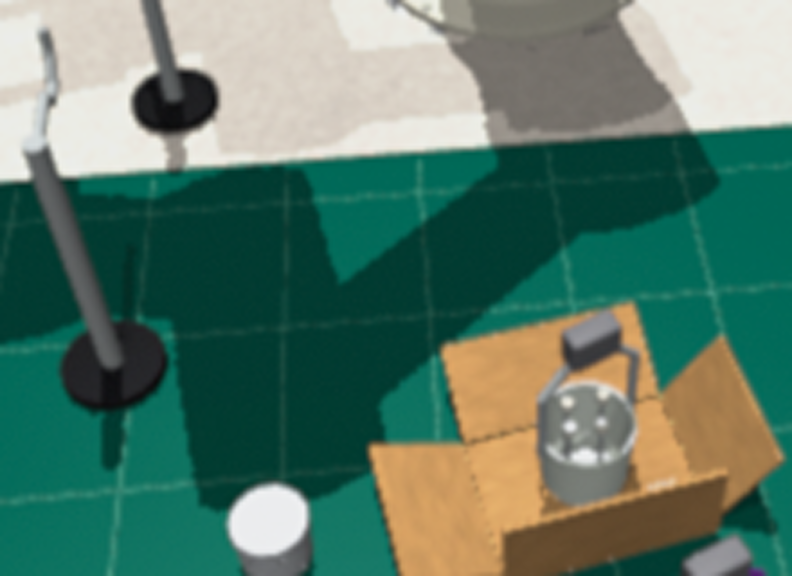

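View pics/tc.png

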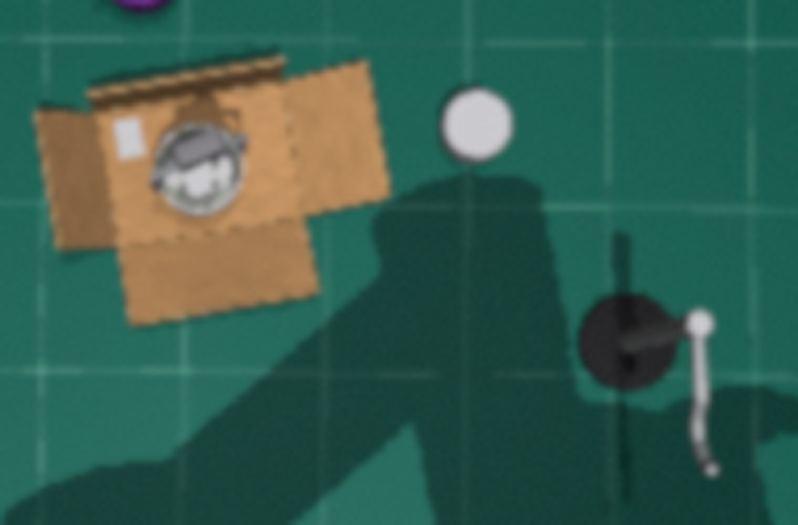

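Crops: in the top crop the post top is at (700,322) and the tip at (711,470). Handle shoulders are at about (240,140) and (160,183), grip block at (203,146). Left wall is partly raised, right and near are almost flat. Now the numbers.

```bash
python3 - <<'E'
from h import *
np.set_printoptions(precision=4,suppress=True)
F=pickle.load(open("f0.pkl","rb"));s,t=F["scene"],F["top"]
S=lambda u,v:(170+(u+.5)/3.6-.5,150+(v+.5)/3.6-.5)
T=lambda u,v:(285+(u+.5)/4.2-.5,125+(v+.5)/4.2-.5)
for n,a,b in[("posttop",(37,147),(700,322)),("tip",(44,33),(711,470)),("blk",(592,330),(203,147)),
 ("shoulder-y",(545,398),(240,140)),("shoulder-y alt",(637,352),(160,183)),("potrim R",(540,415),(242,170)),
 ("near L corner",(632,303),(130,325)),("near R corner",(443,346),(320,293)),
 ("rightwall near",(371,446),(390,195)),("left near",(722,337),(57,250)),("left far",(783,458),(37,108)),
 ("floor NR",(470,440),(305,217)),("floor NL",(662,398),(117,246)),("back L top",(727,472),(90,92)),("back R top",(502,533),(285,58))]:
    p,e=tri(s,S(*a),t,T(*b));print(n,p,round(e,4))
for n,b,z in[("posttop",(700,322),.234),("tip",(711,470),.247),("dip?",(698,415),.22),("stand base",(628,341),.012),("floorNR",(305,217),.004),("floorNL",(117,246),.004),("shA",(240,140),.114),("shB",(160,183),.114),("blkT",(203,147),.1645)]:print(n,onz(t,*T(*b),z))
# ellipse fit of base disc
for nm,f,(x0,x1,y0,y1) in(("s",s,(180,225,235,270)),("t",t,(415,450,190,222))):
    g=f["img"][y0:y1,x0:x1].max(2)<38
    c,_=cv2.findContours(g.astype(np.uint8),cv2.RETR_EXTERNAL,cv2.CHAIN_APPROX_NONE);c=max(c,key=len)
    h=cv2.convexHull(c);e=cv2.fitEllipse(c);print(nm,len(c),e,onz(f,e[0][0]+x0,e[0][1]+y0,.012))
# white tin top / pot rim
E
```

```text
posttop [ 0.476  -0.3428  0.2276] 0.0033
tip [ 0.3788 -0.3478  0.2378] 0.0018
blk [ 0.6012 -0.013   0.16  ] 0.0047
shoulder-y [ 0.6138 -0.0412  0.1101] 0.0015
shoulder-y alt [0.5828 0.0196 0.1086] 0.0076
potrim R [ 0.5979 -0.0428  0.0683] 0.0028
near L corner [0.4833 0.04   0.0335] 0.001
near R corner [ 0.5089 -0.1029  0.0347] 0.0036
rightwall near [ 0.5846 -0.1565  0.0299] 0.0028
left near [0.538  0.0946 0.0557] 0.0006
left far [0.6447 0.1114 0.0632] 0.0024
floor NR [ 0.5705 -0.0909  0.0049] 0.0071
floor NL [0.5472 0.053  0.0008] 0.0028
back L top [0.6556 0.0711 0.0708] 0.0023
back R top [ 0.6822 -0.0751  0.0689] 0.0012
posttop [ 0.4758 -0.343   0.234 ]
tip [ 0.379  -0.3464  0.247 ]
dip? [ 0.415  -0.3447  0.22  ]
stand base [ 0.4755 -0.342   0.012 ]
floorNR [ 0.5703 -0.0944  0.004 ]
floorNL [0.5466 0.0515 0.004 ]
shA [ 0.6131 -0.0419  0.114 ]
shB [0.5814 0.0158 0.114 ]
blkT [ 0.6001 -0.0153  0.1645]
s 82 ((23.34173583984375, 21.10947036743164), (11.0538911819458, 26.514171600341797), 66.9616470336914) [ 0.5007 -0.3326  0.012 ]
t 29 ((19.367198944091797, 9.08818531036377), (7.791649341583252, 8.935901641845703), 110.25187683105469) [ 0.4972 -0.3428  0.012 ]
```

```bash
cat > go.py <<'E'
# usage: go.py x y z phi  -> totals in row units; turn first, then shift in the turned tool frame
import sys,numpy as np
from rig import r
def state():
    s=r.sense();w,x,y,z=s["eef_rot"];return s,np.arctan2(2*(x*y+w*z),1-2*(y*y+z*z))
if __name__=="__main__":
    s,p=state();a=[float(v) for v in sys.argv[1:]];print("tcp",np.round(s["ee_pos"],4),"phi %.3f t %.1f F"%(p,s["time"]),np.round(s["force"],1),"w %.4f g %.1f"%(s["width"],s["grip_force"]))
    if a:
        d=np.array(a[:3])-s["ee_pos"];f=a[3];c,n=np.cos(f),np.sin(f)
        print("turn %.2f  then tx %.2f ty %.2f tz %.2f"%((p-f)/.1,*(np.array([d[0]*c+d[1]*n,d[0]*n-d[1]*c,-d[2]])/.03)))
E
python3 - <<'E'
from h import *
s=pickle.load(open("f0.pkl","rb"))["scene"]
S=lambda u,v:(170+u/3.6,150+v/3.6)
print("decoy base",onz(s,*S(175,101),.012),"top",onz(s,206,117,.234),"hook",onz(s,198,99,.24))
E
python3 -m creep '[[[0,0,-1],-0.7],[[0,0,-1],-0.7],[[0,0,-1],-0.67],[[0,0,-1],0],[[0,0,-1],0],[[0,0,0],0],[[0,0,0],0]]'
python3 go.py .599 -.0135 .36 .5
```

```text
decoy base [ 0.20511196 -0.31309991  0.012     ] top [ 0.20338126 -0.30690614  0.234     ] hook [ 0.12051859 -0.33502919  0.24      ]
time: 0.8
ee_pos: [0.1804, -0.5984, 0.3639]
eef_rot: [0.0, 0.969, 0.247, 0.0]
force: [-0.1, 0.1, -0.6]
width: 0.0912
grip_force: 0.0
tcp [ 0.1804 -0.5984  0.3639] phi 0.500 t 0.8 F [-0.1  0.1 -0.6] w 0.0912 g 0.0
turn -0.00  then tx 21.59 ty -10.42 tz 0.13
```

```bash
A='';
python3 -m creep '[[[0.7,-0.34,0],0],[[0.8,-0.39,0],0],[[0.8,-0.39,0],0],[[0.8,-0.39,0],0],[[0.8,-0.39,0],0],[[0.8,-0.39,0],0],[[0.8,-0.39,0],0],[[0.8,-0.39,0],0],[[0.8,-0.39,0],0],[[0.8,-0.39,0],0]]' >/dev/null
python3 -m creep '[[[0.8,-0.39,0],0],[[0.8,-0.39,0],0],[[0.8,-0.39,0],0],[[0.8,-0.39,0],0],[[0.8,-0.39,0],0],[[0.8,-0.39,0],0],[[0.8,-0.39,0],0],[[0.8,-0.39,0],0],[[0.8,-0.39,0],0],[[0.8,-0.39,0],0]]' 
python3 -m creep '[[[0.8,-0.39,0],0],[[0.8,-0.39,0],0],[[0.8,-0.39,0],0],[[0.8,-0.39,0],0],[[0.8,-0.39,0],0],[[0.8,-0.39,0],0],[[0.7,-0.34,0],0],[[0,0,0],0],[[0,0,0],0]]' 
python3 go.py .599 -.0135 .36 .5
python3 - <<'E'
from h import *
from rig import r
f=r.grab_frame("wrist");pickle.dump(f,open("w1.pkl","wb"));cv2.imwrite("pics/w1.png",f["img"][:,:,::-1])
for p in((.599,-.0135,.1645),(.599,-.0135,.134)):print(proj(f,p))
E
```

```text
time: 2.8
ee_pos: [0.4876, -0.1645, 0.3624]
eef_rot: [-0.001, 0.969, 0.247, -0.001]
force: [0.9, 0.0, -0.6]
width: 0.0913
grip_force: 0.0
time: 3.7
ee_pos: [0.5934, -0.0159, 0.3625]
eef_rot: [-0.0, 0.969, 0.248, -0.001]
force: [-0.1, 0.5, -0.3]
width: 0.0913
grip_force: 0.0
tcp [ 0.5934 -0.0159  0.3625] phi 0.501 t 3.7 F [-0.1  0.5 -0.3] w 0.0913 g 0.0
turn 0.01  then tx 0.20 ty 0.02 tz 0.08
[322.77397495 176.99665257]
[322.7294945 173.3738135]
```

View pics/w1.png

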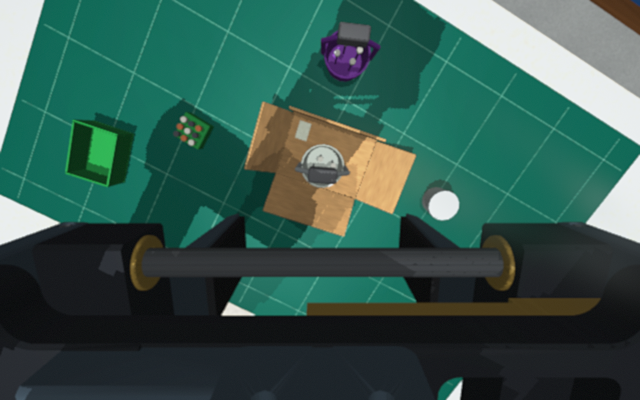

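The wrist view shows the grip block at (322,176), exactly as projected, with the handle horizontal in the image and so in line with the fingers. I'll descend and grip.

```bash
cd .;
python3 -m creep '[[[0.2,0.02,0.6],0],[[0,0,0.9],0],[[0,0,0.9],0],[[0,0,0.9],0],[[0,0,0.9],0],[[0,0,0.9],0],[[0,0,0.9],0],[[0,0,0.8],0],[[0,0,0.5],0],[[0,0,0.1],0]]' 60 >/dev/null
python3 -m creep '[[[0,0,0],0],[[0,0,0],0]]'; python3 go.py .599 -.0135 .14 .5
python3 -m creep '[[[0,0,0],0],[[0,0,0],0],[[0,0,0],0],[[0,0,0],0],[[0,0,0],0],[[0,0,0],0]]' 20 25
python3 -m creep '[[[0,0,-0.2],0],[[0,0,-0.4],0],[[0,0,-0.4],0],[[0,0,0],0],[[0,0,0],0]]'
python3 - <<'E'
from h import *
from rig import r
f=r.grab_frame("scene");pickle.dump(f,open("s2.pkl","wb"));a=f["img"][180:330,210:430];cv2.imwrite("pics/s2.png",cv2.resize(a,None,fx=3.5,fy=3.5,interpolation=2)[:,:,::-1])
E
```

```text
time: 4.95
ee_pos: [0.5998, -0.0142, 0.1429]
eef_rot: [0.0, 0.969, 0.247, 0.001]
force: [-0.3, 0.9, -0.2]
width: 0.0601
grip_force: 0.0
tcp [ 0.5998 -0.0142  0.1429] phi 0.499 t 5.0 F [-0.3  0.9 -0.2] w 0.0601 g 0.0
turn -0.01  then tx -0.01 ty -0.03 tz 0.10
time: 5.55
ee_pos: [0.5996, -0.0136, 0.1423]
eef_rot: [-0.0, 0.969, 0.247, 0.0]
force: [-2.3, 1.4, 4.9]
width: 0.036
grip_force: 25.0
time: 6.05
ee_pos: [0.5997, -0.0138, 0.1724]
eef_rot: [0.0, 0.969, 0.247, 0.0]
force: [0.6, 0.6, -2.6]
width: 0.0363
grip_force: 25.0
```

View pics/s2.png

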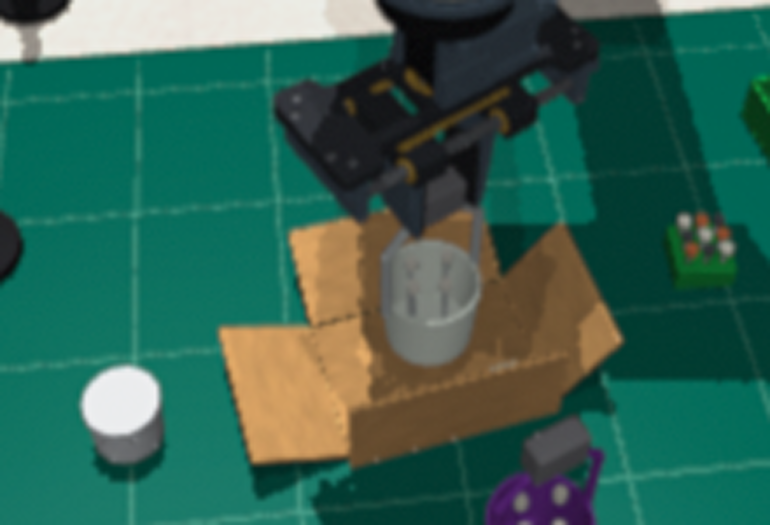

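The pot hangs straight in the grip above the carton floor. Next I carry it to a staging point on the hook's open side.

```bash
cd .;
python3 -m creep '[[[0,0,-0.2],0.2],[[0,0,-0.4],0.5],[[0,0,-0.4],0.6],[[0,0,-0.5],0.7],[[0,0,-0.5],0.7],[[0,0,-0.5],0.7],[[0,0,-0.4],0.7],[[0,0,-0.2],0.4],[[0,0,0],0.1],[[0,0,0],0]]' 20 40
python3 -m creep '[[[-0.1,0.07,0],0],[[-0.25,0.18,0],0],[[-0.4,0.3,0],0],[[-0.5,0.37,0],0],[[-0.55,0.4,0],0],[[-0.55,0.4,0],0],[[-0.55,0.4,0],0],[[-0.55,0.4,0],0],[[-0.55,0.4,0],0],[[-0.55,0.4,0],0]]' >/dev/null
python3 -m creep '[[[-0.55,0.4,0],0],[[-0.55,0.4,0],0],[[-0.55,0.4,0],0],[[-0.55,0.4,0],0],[[-0.55,0.4,0],0],[[-0.5,0.37,0],0],[[-0.5,0.37,0],0],[[-0.4,0.3,0],0],[[-0.25,0.18,0],0],[[-0.1,0.07,0],0]]'
python3 go.py .341 -.348 .2654 .04
```

```text
time: 7.1
ee_pos: [0.5992, -0.0137, 0.2646]
eef_rot: [-0.0, 1.0, 0.02, -0.0]
force: [0.0, 0.4, -2.3]
width: 0.0358
grip_force: 40.0
time: 9.1
ee_pos: [0.335, -0.223, 0.2649]
eef_rot: [0.0, 1.0, 0.019, -0.0]
force: [0.1, 0.6, -1.9]
width: 0.0359
grip_force: 40.0
tcp [ 0.335  -0.223   0.2649] phi 0.039 t 9.1 F [ 0.1  0.6 -1.9] w 0.0359 g 40.0
turn -0.01  then tx 0.03 ty 4.17 tz -0.02
```

```bash
cd .;
python3 -m creep '[[[0,0.2,0],0],[[0,0.4,0],0],[[0,0.55,0],0],[[0,0.6,0],0],[[0,0.6,0],0],[[0,0.6,0],0],[[0,0.55,0],0],[[0,0.4,0],0],[[0,0.2,0],0],[[0,0.07,0],0]]'
python3 -m creep '[[[0,0,0],0],[[0,0,0],0]]' >/dev/null; python3 go.py .406 -.3453 .2654 .04
python3 - <<'E'
from h import *
from rig import r
o=[]
for n,(x0,y0) in(("scene",(80,100)),("top",(390,170))):
    f=r.grab_frame(n);pickle.dump(f,open(f"{n}3.pkl","wb"));o.append(cv2.resize(f["img"][y0:y0+150,x0:x0+130],None,fx=3,fy=3,interpolation=2))
    print(n,[np.round((proj(f,p)-[x0,y0])*3+[0 if n=="scene" else 390,0]) for p in((.406,-.3453,.2195),(.379,-.3465,.247),(.476,-.3425,.234),(.341,-.348,.257))])
cv2.imwrite("pics/h3.png",np.hstack(o)[:,:,::-1])
E
```

```text
time: 10.1
ee_pos: [0.341, -0.3482, 0.2648]
eef_rot: [-0.0, 1.0, 0.02, -0.0]
force: [0.9, 0.2, -2.0]
width: 0.0365
grip_force: 40.0
tcp [ 0.341  -0.3471  0.265 ] phi 0.040 t 10.3 F [-0.4  0.4 -1.7] w 0.0358 g 40.0
turn 0.00  then tx 2.17 ty 0.03 tz -0.01
scene [array([309., 216.]), array([303., 167.]), array([296., 265.]), array([304., 127.])]
top [array([573., 170.]), array([582., 200.]), array([573.,  94.]), array([587., 242.])]
```

View pics/h3.png

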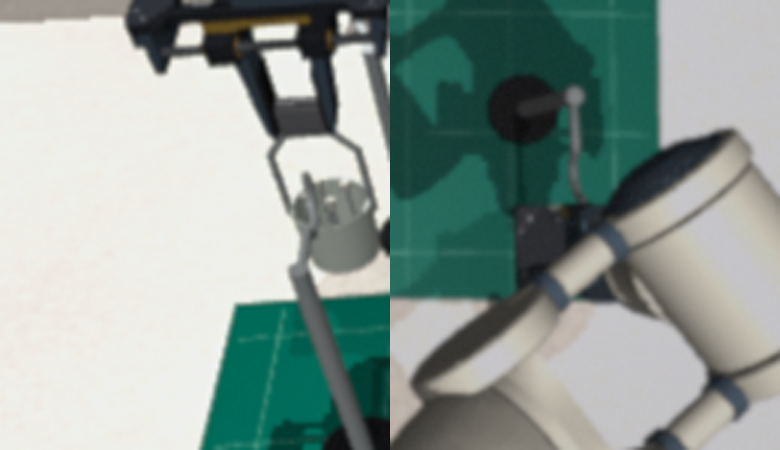

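The scene view shows the tip (307,177) inside the handle window (bar at about (305,133)), matching the projections to within a couple of pixels. I'll advance slowly, then lower.

```bash
cd .;
python3 -m creep '[[[0.15,0,0],0],[[0.25,0,0],0],[[0.25,0,0],0],[[0.25,0,0],0],[[0.25,0.03,0],0]]'
python3 -m creep '[[[0.25,0,0],0],[[0.25,0,0],0],[[0.25,0,0],0],[[0.2,0,0],0],[[0.07,0,0],0],[[0,0,0],0],[[0,0,0],0]]'
python3 go.py .406 -.3453 .2279 .04
python3 - <<'E'
from h import *
from rig import r
f=r.grab_frame("scene");cv2.imwrite("pics/h4.png",cv2.resize(f["img"][100:250,80:280],None,fx=4,fy=4,interpolation=2)[:,:,::-1])
E
```

```text
time: 10.9
ee_pos: [0.3764, -0.3471, 0.2648]
eef_rot: [-0.0, 1.0, 0.02, -0.0]
force: [0.7, -0.7, -2.4]
width: 0.0359
grip_force: 40.0
time: 11.6
ee_pos: [0.4059, -0.3459, 0.2649]
eef_rot: [-0.0, 1.0, 0.02, -0.0]
force: [-0.4, 0.2, -1.9]
width: 0.0356
grip_force: 40.0
tcp [ 0.4059 -0.3459  0.2649] phi 0.040 t 11.6 F [-0.4  0.2 -1.9] w 0.0356 g 40.0
turn -0.00  then tx 0.00 ty -0.02 tz 1.23
```

View pics/h4.png

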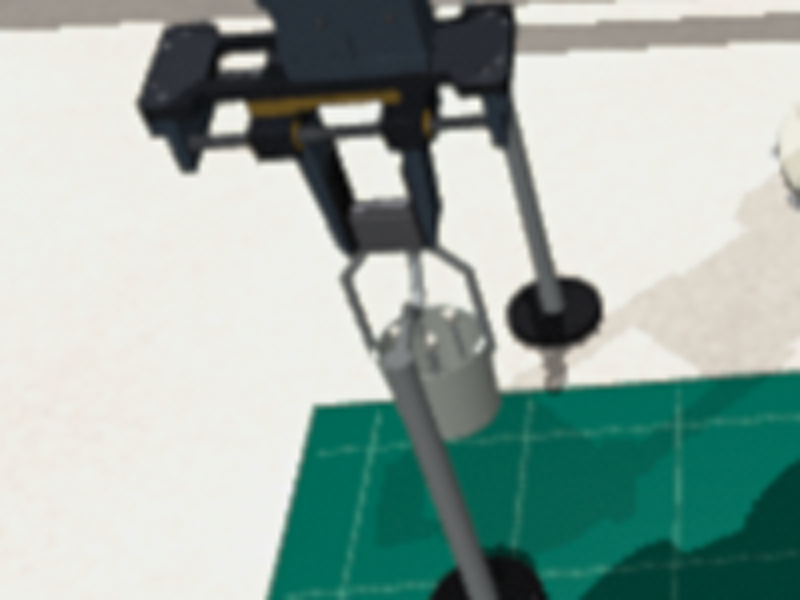

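The arm passes under the bar, perhaps 2 mm toward +y of its middle. I'll nudge and lower, watching the force.

```bash
cd .;
python3 -m creep '[[[0,-0.06,0.15],0],[[0,0,0.25],0],[[0,0,0.25],0],[[0,0,0.2],0],[[0,0,0.15],0],[[0,0,0],0],[[0,0,0],0]]'
python3 -m creep '[[[0,0,0.08],0],[[0,0,0.07],0],[[0,0,0],0],[[0,0,0],0]]'
python3 -m creep '[[[0,0,0.05],0],[[0,0,0],0],[[0,0,0],0]]'
```

```text
time: 12.35
ee_pos: [0.4061, -0.3443, 0.2349]
eef_rot: [-0.0, 1.0, 0.02, -0.0]
force: [0.5, -0.3, -1.5]
width: 0.0362
grip_force: 40.0
time: 12.75
ee_pos: [0.406, -0.3442, 0.2304]
eef_rot: [-0.0, 1.0, 0.02, -0.0]
force: [0.7, -0.8, -1.8]
width: 0.0357
grip_force: 40.0
time: 13.05
ee_pos: [0.4061, -0.3442, 0.2289]
eef_rot: [-0.0, 1.0, 0.02, -0.0]
force: [0.5, -0.2, -1.9]
width: 0.0361
grip_force: 40.0
```

```bash
cd .;
python3 -m creep '[[[0,0,0.05],0],[[0,0,0],0],[[0,0,0],0]]'
python3 -m creep '[[[0,0,0.05],0],[[0,0,0],0],[[0,0,0],0]]'|sed -n '2p;4p'
python3 -m creep '[[[0,0,0.05],0],[[0,0,0],0],[[0,0,0],0]]'|sed -n '2p;4p'
```

```text
time: 13.35
ee_pos: [0.4061, -0.3443, 0.2274]
eef_rot: [0.0, 1.0, 0.02, 0.0]
force: [0.7, 0.6, -0.6]
width: 0.0361
grip_force: 40.0
ee_pos: [0.4063, -0.3444, 0.2267]
force: [-2.5, 2.6, 10.6]
ee_pos: [0.4064, -0.3444, 0.2262]
force: [-6.0, 5.8, 28.1]
```

```bash
cd .;
python3 -m creep '[[[-0.02,0,-0.06],0],[[0,0,0],0],[[0,0,0],0]]'|sed -n '2p;4p'
python3 -m creep '[[[0,0,0],0],[[0,0,0],0],[[0,0,0],0],[[0,0,0],0],[[0,0,0],0]]' 42 5
python3 -m creep '[[[0,0,0],0],[[0,0,0],0],[[0,0,0],0]]' 60 >/dev/null
python3 -m creep '[[[0,0,-0.2],0],[[0,0,-0.4],0],[[0,0,-0.6],0],[[0,0,-0.8],0],[[0,0,-0.8],0],[[0,0,-0.8],0],[[0,0,-0.3],0]]'
python3 - <<'E'
from h import *
from rig import r
f=r.grab_frame("scene");pickle.dump(f,open("s5.pkl","wb"));cv2.imwrite("pics/h5.png",cv2.resize(f["img"][100:250,80:280],None,fx=4,fy=4,interpolation=2)[:,:,::-1])
E
```

```text
ee_pos: [0.4055, -0.3444, 0.2267]
force: [-3.9, 2.0, 10.1]
time: 14.75
ee_pos: [0.4054, -0.3442, 0.2261]
eef_rot: [-0.0, 1.0, 0.02, -0.0]
force: [-0.5, 1.4, -0.8]
width: 0.0421
grip_force: 0.0
time: 15.75
ee_pos: [0.406, -0.3448, 0.3465]
eef_rot: [0.002, 1.0, 0.02, 0.001]
force: [-0.2, -0.2, -0.1]
width: 0.0603
grip_force: 0.0
```

View pics/h5.png

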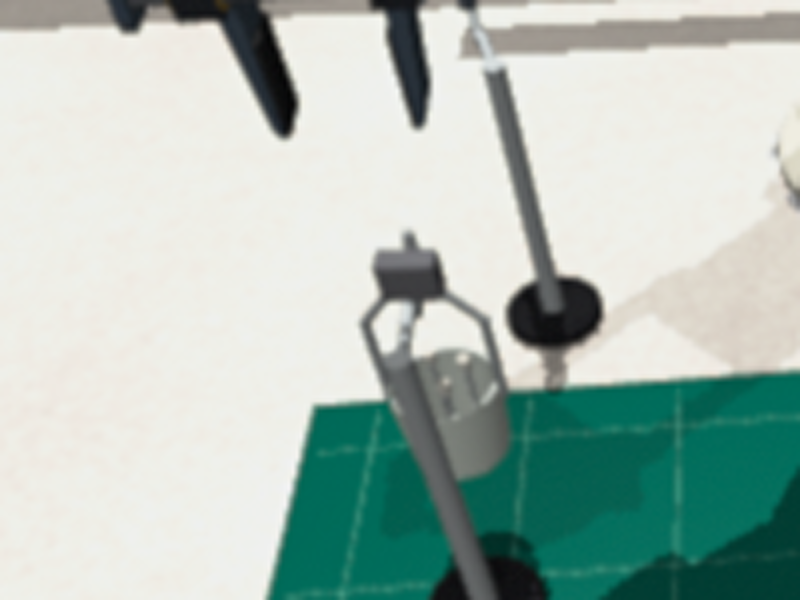

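The pot hangs upright with the bar in the dip. For each wall I'll straddle it with the open gripper, draw it inward and upward, then pinch it vertical. Right wall first.

```bash
python3 go.py .6305 -.1090 .30 .172
```

```text
tcp [ 0.4061 -0.3449  0.3465] phi 0.040 t 15.8 F [ 0.1 -0.9  1.6] w 0.0601 g 0.0
turn -1.32  then tx 8.72 ty -6.47 tz 1.55
```

```bash
cd .;
python3 -m creep '[[[0,0,0],-0.66],[[0,0,0],-0.66],[[0.4,-0.3,0],0],[[0.7,-0.52,0],0],[[0.7,-0.52,0],0],[[0.7,-0.52,0],0],[[0.7,-0.52,0],0],[[0.7,-0.52,0],0],[[0.7,-0.52,0],0],[[0.7,-0.52,0],0]]' 91 5 >/dev/null
python3 -m creep '[[[0.7,-0.52,0.1],0],[[0.7,-0.52,0.2],0],[[0.7,-0.52,0.4],0],[[0.7,-0.52,0.4],0],[[0.6,-0.4,0.45],0],[[0.4,-0.3,0],0],[[0,0,0],0],[[0,0,0],0]]'
python3 go.py .6305 -.1090 .013 .172
```

```text
time: 17.6
ee_pos: [0.64, -0.099, 0.2971]
eef_rot: [0.0, 0.996, 0.086, 0.0]
force: [-1.0, 0.5, -0.1]
width: 0.0911
grip_force: 0.0
tcp [ 0.64   -0.099   0.2971] phi 0.172 t 17.6 F [-1.   0.5 -0.1] w 0.0911 g 0.0
turn -0.00  then tx -0.37 ty 0.27 tz 9.47
```

```bash
cd .;
python3 -m creep '[[[-0.2,0.13,0.5],0],[[-0.17,0.14,0.9],0],[[0,0,1],0],[[0,0,1],0],[[0,0,1],0],[[0,0,1],0],[[0,0,1],0],[[0,0,0.8],0],[[0,0,0.5],0],[[0,0,0.3],0]]' |sed -n '2p;4p'
python3 -m creep '[[[0,0,0.4],0],[[0,0,0.4],0],[[0,0,0.3],0],[[0,0,0.25],0],[[0,0,0],0]]'
python3 go.py .6305 -.1090 .013 .172
```

```text
ee_pos: [0.6301, -0.1094, 0.0562]
force: [-0.6, -0.1, 0.5]
time: 19.1
ee_pos: [0.63, -0.1087, 0.0153]
eef_rot: [-0.0, 0.996, 0.086, -0.001]
force: [0.2, 0.3, 0.2]
width: 0.0907
grip_force: 0.0
tcp [ 0.63   -0.1087  0.0153] phi 0.172 t 19.1 F [0.2 0.3 0.2] w 0.0907 g 0.0
turn -0.00  then tx 0.02 ty 0.01 tz 0.08
```

```bash
cd .;
python3 -m creep '[[[0,-0.1,0],0],[[0,-0.12,-0.12],0],[[0,-0.13,-0.16],0],[[0,-0.13,-0.16],0],[[0,-0.13,-0.16],0],[[0,-0.13,-0.15],0],[[0,-0.13,-0.12],0],[[0,0,0],0],[[0,0,0],0]]'
python3 -m creep '[[[0,0,-0.06],0],[[0,0,-0.06],0],[[0,0,-0.06],0],[[0,0,-0.06],0],[[0,0,-0.06],0],[[0,0,-0.06],0],[[0,0,-0.06],0],[[0,0,0],0],[[0,0,0],0],[[0,0,0],0]]' 0 3
python3 -m creep '[[[0,0,0],0],[[0,0,0],0],[[0,0,0],0],[[0,0,0],0]]'
python3 - <<'E'
from h import *
from rig import r
s,t=r.grab_frame("scene"),r.grab_frame("top");pickle.dump((s,t),open("f6.pkl","wb"))
o=np.vstack([cv2.resize(f["img"][y:y+y1,x:x+190],None,fx=3,fy=3,interpolation=2) for f,x,y,y1 in((s,240,210,110),(t,285,130,80))])
cv2.imwrite("pics/r6.png",o[:,:,::-1]);print(o.shape)
E
```

```text
time: 20.0
ee_pos: [0.6259, -0.0828, 0.0424]
eef_rot: [-0.0, 0.996, 0.086, -0.0]
force: [-0.0, 0.4, -0.1]
width: 0.0906
grip_force: 0.0
time: 21.0
ee_pos: [0.6259, -0.0831, 0.0549]
eef_rot: [-0.0, 0.996, 0.086, -0.0]
force: [0.9, -0.1, 0.2]
width: 0.0142
grip_force: 0.3
time: 21.4
ee_pos: [0.6259, -0.083, 0.0549]
eef_rot: [-0.0, 0.996, 0.086, -0.0]
force: [-0.0, -0.3, -0.1]
width: 0.0042
grip_force: 3.0
(570, 570, 3)
```

The pads closed to 4.2 mm flat on the right wall, so it stands vertical. Releasing and going on to the near wall.

```bash
cd .;
python3 -m creep '[[[0,0,0],0],[[0,0,0],0],[[0,0,0],0],[[0,0,-0.2],0],[[0,0,-0.4],0],[[0,0,-0.7],0],[[0,0,-0.8],0],[[0,0,-0.6],0],[[0,0,-0.3],0]]' 24 3 |sed -n '2p;4,5p'
python3 -m creep '[[[0,0,0],-0.5],[[0,0,0],-0.9],[[0,0,0],-1],[[0,0,0],-1],[[0,0,0],-1],[[0,0,0],-1],[[0,0,0],-1],[[0,0,0],-1],[[0,0,0],-1],[[0,0,0],-1]]' 91 >/dev/null
python3 -m creep '[[[0,0,0],-1],[[0,0,0],-1],[[0,0,0],-1],[[0,0,0],-1],[[0,0,0],-1],[[0,0,0],-0.9],[[0,0,0],-0.4],[[0,0,0],0],[[0,0,0],0]]' >/dev/null
python3 go.py .5352 -.0246 .013 1.743
```

```text
ee_pos: [0.6269, -0.0833, 0.1476]
force: [1.1, -0.2, 0.4]
width: 0.0242
tcp [ 0.6259 -0.0831  0.145 ] phi 1.740 t 24.3 F [-0.7 -0.3  0.1] w 0.0912 g 0.0
turn -0.03  then tx 2.44 ty -2.64 tz 4.40
```

```bash
cd .;
python3 -m creep '[[[0.3,-0.34,0],-0.03],[[0.5,-0.5,0],0],[[0.5,-0.6,0],0],[[0.5,-0.6,0],0],[[0.44,-0.4,0],0],[[0.2,-0.2,0.2],0],[[0,0,0.5],0],[[0,0,0.6],0],[[0,0,0.6],0],[[0,0,0.6],0]]' |sed -n '2p;4p'
python3 -m creep '[[[0,0,0.5],0],[[0,0,0.4],0],[[0,0,0.4],0],[[0,0,0.3],0],[[0,0,0.22],0],[[0,0,0],0],[[0,0,0],0]]'|sed -n '2p;4p'
python3 go.py .5613 -.0201 .042 1.743
```

```text
ee_pos: [0.5358, -0.0249, 0.0689]
force: [0.8, -0.1, -0.0]
ee_pos: [0.5355, -0.0247, 0.0155]
force: [-0.2, -0.0, 0.7]
tcp [ 0.5355 -0.0247  0.0155] phi 1.745 t 26.0 F [-0.2 -0.   0.7] w 0.0911 g 0.0
turn 0.02  then tx 0.00 ty 0.87 tz -0.88
```

```bash
cd .;
python3 -m creep '[[[0,0.1,0],0],[[0,0.12,-0.12],0],[[0,0.13,-0.16],0],[[0,0.13,-0.16],0],[[0,0.13,-0.16],0],[[0,0.13,-0.15],0],[[0,0.13,-0.13],0],[[0,0,0],0],[[0,0,0],0]]'|sed -n '2p;4p'
python3 -m creep '[[[0,0,-0.06],0],[[0,0,-0.06],0],[[0,0,-0.06],0],[[0,0,-0.06],0],[[0,0,-0.06],0],[[0,0,-0.06],0],[[0,0,-0.06],0],[[0,0,0],0],[[0,0,0],0],[[0,0,0],0]]' 0 3 >/dev/null
python3 -m creep '[[[0,0,0],0],[[0,0,0],0],[[0,0,0],0],[[0,0,0],0]]'
```

```text
ee_pos: [0.5614, -0.0201, 0.0419]
force: [-0.1, 0.2, -0.5]
time: 28.3
ee_pos: [0.561, -0.0201, 0.0543]
eef_rot: [-0.0, 0.643, 0.766, -0.0]
force: [-0.5, -1.4, -0.7]
width: 0.0044
grip_force: 3.0
```

```bash
cd .;
python3 -m creep '[[[0,0,0],0],[[0,0,0],0],[[0,0,0],0],[[0,0,-0.2],0],[[0,0,-0.4],0],[[0,0,-0.7],0],[[0,0,-0.8],0],[[0,0,-0.6],0],[[0,0,-0.3],0]]' 24 3 |sed -n '2p;4,5p'
python3 -m creep '[[[0,0,0],0.5],[[0,0,0],0.9],[[0,0,0],1],[[0,0,0],1],[[0,0,0],1],[[0,0,0],1],[[0,0,0],1],[[0,0,0],1],[[0,0,0],1],[[0,0,0],1]]' 91 >/dev/null
python3 -m creep '[[[0,0,0],1],[[0,0,0],1],[[0,0,0],1],[[0,0,0],1],[[0,0,0],1],[[0,0,0],0.9],[[0,0,0],0.4],[[0,0,0],0],[[0,0,0],0]]' >/dev/null
python3 go.py .6000 .0668 .015 .172
```

```text
ee_pos: [0.5618, -0.0202, 0.1468]
force: [0.3, 0.4, 0.6]
width: 0.0238
tcp [ 0.5609 -0.0201  0.1444] phi 0.176 t 31.1 F [-0.8  1.  -0.1] w 0.0906 g 0.0
turn 0.04  then tx 1.78 ty -2.63 tz 4.31
```

```bash
cd .;
python3 -m creep '[[[0.2,-0.33,0],0.04],[[0.4,-0.5,0],0],[[0.4,-0.6,0],0],[[0.4,-0.6,0],0],[[0.28,-0.4,0],0],[[0.1,-0.2,0.2],0],[[0,0,0.5],0],[[0,0,0.6],0],[[0,0,0.6],0],[[0,0,0.6],0]]' |sed -n '2p;4p'
python3 -m creep '[[[0,0,0.5],0],[[0,0,0.4],0],[[0,0,0.4],0],[[0,0,0.3],0],[[0,0,0.15],0],[[0,0,0],0],[[0,0,0],0]]'|sed -n '2p;4p'
python3 go.py .6010 .0609 .042 .172
```

```text
ee_pos: [0.5998, 0.0665, 0.0682]
force: [0.2, 0.9, 0.9]
ee_pos: [0.6004, 0.0667, 0.0171]
force: [0.1, -0.8, 0.5]
tcp [0.6004 0.0667 0.0171] phi 0.171 t 32.8 F [ 0.1 -0.8  0.5] w 0.0913 g 0.0
turn -0.01  then tx -0.01 ty 0.19 tz -0.83
```

```bash
cd .;
python3 -m creep '[[[0,0.07,-0.1],0],[[0,0.07,-0.15],0],[[0,0.05,-0.15],0],[[0,0,-0.15],0],[[0,0,-0.15],0],[[0,0,-0.13],0],[[0,0,0],0]]'|sed -n '2p;4p'
python3 -m creep '[[[0,0,-0.06],0],[[0,0,-0.06],0],[[0,0,-0.06],0],[[0,0,-0.06],0],[[0,0,-0.06],0],[[0,0,-0.06],0],[[0,0,-0.06],0],[[0,0,0],0],[[0,0,0],0],[[0,0,0],0]]' 0 3 >/dev/null
python3 -m creep '[[[0,0,0],0],[[0,0,0],0],[[0,0,0],0],[[0,0,0],0]]'
python3 -m creep '[[[0,0,0],0],[[0,0,0],0],[[0,0,0],0],[[0,0,-0.2],0],[[0,0,-0.4],0],[[0,0,-0.7],0],[[0,0,-0.9],0],[[0,0,-0.9],0],[[0,0,-0.9],0],[[0,0,-0.9],0]]' 24 3 |sed -n '2p;4,5p'
python3 -m creep '[[[-0.5,-0.5,-0.5],0],[[-0.8,-0.6,0],0],[[-0.8,-0.8,0],0],[[-0.8,-0.8,0],0],[[-0.8,-0.8,0],0],[[-0.8,-0.8,0],0],[[-0.8,-0.8,0],0],[[-0.5,-0.5,0],0],[[-0.1,-0.1,0],0],[[0,0,0],0]]' |sed -n '2p;4,5p'
python3 - <<'E'
from h import *
from rig import r
s,t=r.grab_frame("scene"),r.grab_frame("top")
o=np.hstack([cv2.resize(f["img"][y:y+130,x:x+w],None,fx=3,fy=3,interpolation=2) for f,x,y,w in((s,310-40,205,130),(t,290,120,130))])
o=np.vstack([o,np.hstack([cv2.resize(f["img"][y:y+65,x:x+130],None,fx=3,fy=3,interpolation=2) for f,x,y in((s,130,165,),(t,400,190))])])
cv2.imwrite("pics/end.png",o[:,:,::-1]);print(o.shape)
E
```

```text
ee_pos: [0.6015, 0.0611, 0.0424]
force: [-0.1, -0.7, -0.5]
time: 34.9
ee_pos: [0.6012, 0.061, 0.0543]
eef_rot: [0.0, 0.996, 0.085, -0.0]
force: [0.4, 1.1, -0.4]
width: 0.0043
grip_force: 3.0
ee_pos: [0.6011, 0.0611, 0.2037]
force: [-0.2, 0.6, 0.5]
width: 0.0238
ee_pos: [0.3978, 0.1997, 0.2171]
force: [0.2, 0.2, -0.2]
width: 0.024
(585, 780, 3)
```

View pics/end.png

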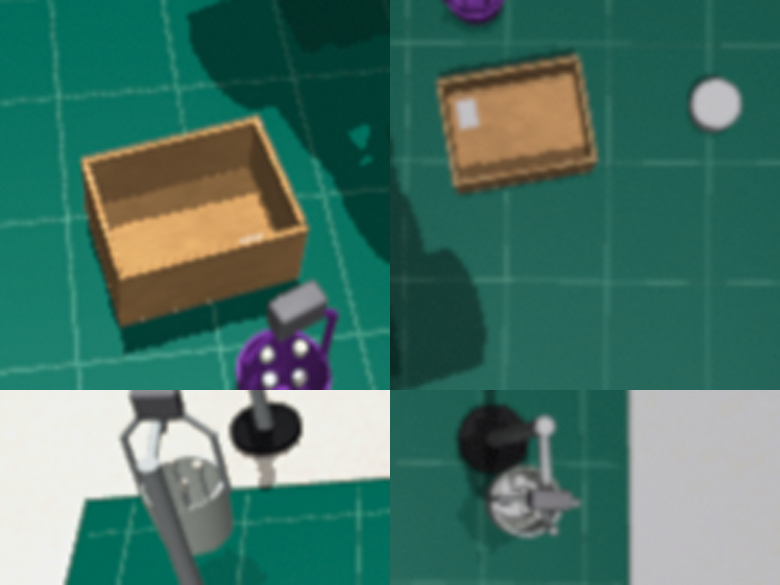

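The end views show all four walls upright and meeting at the corners (top view, 440–595 × 57–190). The pot hangs upright on the hook with its bar across the dip, and the robot is clear of everything.

```bash
python3 -c "
from rig import r
print(r.sense()['time'],r.close_job())"
```

```text
the job is handed in; nothing more can be done
37.0 None
```

The job is handed in at 37 s: the white pot hangs upright in the hook's dip, the three loose walls are pinched vertical, and the tin, bur block and bin were not touched.

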